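# Put a demo toy into the take-back bin and ease its spring flap shut

## Task

Put the orange toy dump truck into the blue take-back bin: set it down on its wheels on the bin's floor, do not drop it in. Then close the bin's flap, which has a red pull bar: ease it down against its spring until it is fully shut, never letting it snap or slam, and let go. Leave the blue bus, the green figure and the stacking tower standing where they are.

Things in the scene. Friction and masses are not known exactly. Their poses are not given: they have to be found in the camera images.
- truck: orange toy dump truck, black chassis and wheels, loose, 0.16 kg, 120 mm long (x, cab at +x), 46 mm wide (y; 53 over the wheels, which lie 24 to 52 mm before and behind the middle, 28 mm high), 61 mm high at the bed, 73 at the cab. Origin: centre of the underside, on the ground; z up. At its middle it can be gripped across y on its 46 mm sides, 13 to 61 mm above the ground.
- bin: blue open-topped bin fixed to the counter, 170 (x) x 260 (y) x 100 (z) mm outside, walls and floor 6 mm, so inside 158 x 248 mm and 94 mm deep. Origin: centre of its underside, on the counter; x points away from the robot side towards the hinge, y along the hinge. Its flap is hinged along the top of the far (+x) wall.
- bin_floor (a point): centre of the bin's inner floor, 6 mm above the counter
- flap (a joint): angle of the bin's white flap (170 x 260 x 6 mm, 0.4 kg): 0 = shut, level on the bin; grows as it opens; stops at 1.75. Starts open, nearly upright (1.48 to 1.58). Its spring is over-centre: above about 1.4 the flap stays where it is; below about 1.3 spring and weight pull it shut, ever harder towards shut (spring 0.5 N m plus weight: 4 to 5 N at the bar); let go, it slams.
- flap_bar (a point): middle of the red round pull bar, 12 mm thick, 130 mm long along the bin's y, 55 mm clear of the flap's free edge in the flap's plane, on two arms 65 mm either side of the middle. 225 mm from the hinge; 329 mm above the counter when the flap is upright, 104 when shut, then 55 mm in front of the bin's near wall. It can turn between pinching fingers.
- flap_hinge (a point): middle of the hinge line of the flap, 104 mm above the counter, 85 mm to +x of the bin's middle, hinge axis along the bin's y
- bus: the blue toy bus, 125 x 53 x 71 mm, loose; same make of toy as the truck; origin at the centre of its underside; a bystander, to be left where it is
- figure: a green toy figure like a big game pawn, 52 mm across the foot, 104 mm tall, loose, standing beside the bin; origin at the centre of its underside; a bystander, to be left where it is
- stacker: a tower of four coloured discs (one piece), 76 mm across, 112 mm tall, loose; origin at the centre of its underside; a bystander, to be left where it is

How it is judged (in metres and radians):
On the way, in this order (a step that is already met when the one before it is completed fails the run):
1. the truck stands released on its wheels on the bin's floor, the flap still open (x of truck in the frame of bin between -0.075 and 0.075 m and y of truck in the frame of bin between -0.12 and 0.12 m and z of truck in the frame of bin below 0.02 m and angle between truck's own z axis and vertical below 0.25 rad and linear speed of truck below 0.05 m/s and contact force between the fingers and truck below 0.1 N and value of joint flap above 1.2 rad), for 0.2 s.
2. the flap is fully shut (value of joint flap below 0.035 rad), for 0.2 s.
At the end, for the whole second after the job is handed in: The truck stands still on its wheels (within 0.25 rad of upright, its origin within 20 mm of the counter's height) inside the bin, the flap is shut to within 0.035 rad, and the robot touches neither (x of truck in the frame of bin between -0.075 and 0.075 m and y of truck in the frame of bin between -0.12 and 0.12 m and z of truck in the frame of bin below 0.02 m and angle between truck's own z axis and vertical below 0.25 rad and linear speed of truck below 0.05 m/s and contact force between the fingers and truck below 0.1 N and value of joint flap below 0.035 rad and contact force between the fingers and bin below 0.1 N).
It fails at once if the flap slams or snaps: it closes faster than 2.5 rad/s (velocity of joint flap below -2.5 rad/s).
It fails at once if the truck is dropped: it is over or in the bin, out of the fingers, more than 45 mm above the counter (horizontal distance between truck and bin below 0.13 m and z of truck in the frame of bin above 0.045 m and contact force between the fingers and truck below 0.05 N).
It fails at once if a bystander (bus, green figure, stacking tower) is moved by more than 30 mm or knocked over (distance of any of bus, figure, stacker from where it was at the start of the episode above 0.03 m or angle between any of bus, figure, stacker's own z axis and vertical above 0.3 rad).
It also fails if it takes over 64 s, if anything falls off the work surface, if the arm or the gripper's body presses on something with over 40 N, if the wrist force passes 120 N, or if a joint passes its speed limit or range.

## Robot

A 7-joint arm with a two-finger parallel gripper is mounted at the origin on the work surface. World frame = base frame: x ahead of the robot, y to its left, z up, the work surface at z = 0. Lengths are in mm, angles in rad, forces in N, time in s.
With the tool pointing down it reaches from about 425 to 950 mm from the base axis. Payload 4.7 kg.
Tool frame: the origin (TCP) lies between the finger pads; the fingertips stand 19 mm ahead of it and the grasp point (between the pads) is the TCP; z points along the fingers, y is the line along which they close (so a half turn about z gives the same grasp; the last joint's range is limited). The gripper opens to 85 mm and grips with 20 to 120 N. Pads are 22 mm wide; open, the fingers measure 114 mm over their backs; the gripper's body (76 mm by 85 mm) begins 54 mm behind the grasp point. The pads swing forward as they close: fully open they stand 13 mm farther back than shut.
Start: joints at [-1.259, 0.469, -0.049, 1.532, 0.024, 1.141, -0.082], TCP at [225.573, 636.21, 250.335] pointing down, gripper open.
Joint ranges: [-2.59, 2.59], [-0.33, 1.99], [-1.39, 1.29], [0.1, 2.45], [-1.04, 4.18], [0.21, 1.99], [-2.66, 2.66]. Speed limits (rad/s): [2.57, 2.57, 3.14, 3.14, 3.14, 3.14, 3.14].

## Interface

Orientations are given as a unit quaternion [x, y, z, w].
In Python, from workcell import arm, eyes gives the robot as it stands (arm), with the cameras (eyes).
- The arm moves only by the shell command python3 nudge.py 'ROWS' [FORCE]. ROWS is a JSON list of rows, 1 to 12 of them, each an object with the fields aperture (the finger opening in mm), sx, sy, sz (the shift in shares of the most that a row can go, 1 being 50 mm), rx, ry, rz (a rotation vector in shares of pi rad (1.0 is pi rad)); a field left out counts as zero (the opening has to be given); each row shifts and turns the commanded pose from where the row before left it, along the tool's axes as they then stand; what a row does not reach is not made up. A row lasts 1/10 s, in which the tool goes at most 50 mm and 0.15 rad, less where a joint would pass 70% of its speed; a pose out of reach is approached as far as the arm can. The fingers move at their own pace and stop on an object; FORCE is the grip in N (left out, the last holds). Time passes only in rows, so rows that do not move let the fingers close. It prints the time, the measured TCP pose, the force, the opening and the grip force at its end. Shift and turn numbers lie between -1 and 1, and a call with a number outside is refused. Input that does not fit is refused with a message, and nothing moves.
- arm.get_obs(): the state, without advancing time (a new reading comes with each control period).
- eyes.capture(name): name is "scene" or "side" or "wrist"; returns the picture (480x640x3 uint8, blue, green, red); there is no depth.
- eyes.camera_model(name): a dict with "fx", "fy", "cx", "cy" (pixels), "position" and "rotation" of the camera in the world. Camera axes: x right, y up, looking along -z (the intrinsics and any distortion apply to the point x, -y, -z); pixel columns grow to the right and rows downward; lengths in mm; the calibration is good to about 2 mm. A picture is of the moment at which its call begins: read the wrist's pose just before it. camera_model takes no time and is no camera call; for the wrist camera it gives the pose at the moment of the call.
- arm.close_job(): hands the job in; it is judged then, once.
The state is a dict: "time_s": time; "joint_pos": joint angles; "joint_vel": joint speeds; "joint_torque": joint torques, N m; "ee_pos": TCP position; "eef_rot": TCP orientation; "wrist_force": force on the tool from outside, world axes, zero at the start; "torque": the same for the moment, N m; "gripper_width": finger opening in mm; "finger_force": force on a finger pad.
Only numpy, scipy, OpenCV 4.12 (cv2) and the standard library are available. Lean on these libraries where they do the work, as an engineer would, in place of code of your own. Each camera call takes 0.05 s, during which the arm holds its last target. There are 200 camera calls.

## Working session

There is one attempt and no reset: what is moved stays moved. The work goes in short steps, Python scripts to look and compute and a shell command to move; the robot and the scene stay as the last step left them, time stands still between calls to the robot, and variables do not carry over. Pictures are saved under pics/ and viewed, at most 10 in all, crops included, and the job is handed in when it is done.

```bash
ls; mkdir -p pics; python3 - <<'E'
from workcell import arm, eyes
import cv2
for n in("scene","side","wrist"):
    m=eyes.camera_model(n); print(n,m)
    cv2.imwrite(f"pics/{n}0.png",eyes.capture(n))
o=arm.get_obs(); print(o)
E
```

```text
nudge.py
pics
workcell.py
scene {'fx': 488.52730127110704, 'fy': 488.52730127110704, 'cx': 323.015293485678, 'cy': 235.44393697644142, 'position': array([ 584.6756725 , -522.89273568, 1010.84563329]), 'rotation': array([0.24037593, 0.02148843, 0.07059649, 0.96787075])}
side {'fx': 470.65600612147426, 'fy': 470.65600612147426, 'cx': 316.8092300078772, 'cy': 237.3049766893998, 'position': array([  274.12508383, -1046.18567049,   707.68121902]), 'rotation': array([ 0.48766427, -0.0593661 , -0.09893499,  0.86537339])}
wrist {'fx': 358.53504634275515, 'fy': 358.53504634275515, 'cx': 318.14717664673395, 'cy': 238.66540743121678, 'position': array([156.49779019, 660.91465876, 372.05609639]), 'rotation': array([-0.118548  , -0.08267388,  0.57058619,  0.80841994])}
{'time_s': 0.15, 'joint_pos': array([-1.25888964,  0.46929311, -0.04857157,  1.53337297,  0.02410403,
        1.14098035, -0.08231388]), 'joint_vel': array([-0.00066813, -0.00108524, -0.00126912, -0.0041166 ,  0.00119731,
       -0.00065961, -0.0004956 ]), 'joint_torque': array([ 1.66099995e-03, -5.10763264e+01, -4.64755995e-02, -2.37977225e+01,
        1.07216652e-02,  5.45375908e-03,  3.42133426e-06]), 'ee_pos': array([225.48167653, 635.81251889, 249.49720084]), 'eef_rot': array([ 1.69583992e-01,  9.85515464e-01, -7.27850560e-04, -9.61361778e-05]), 'wrist_force': array([-0.18569943, -0.10395109, -0.17525876]), 'torque': array([0.00240818, 0.00317236, 0.03606893]), 'finger_force': 0.0, 'gripper_width': 85.14114924292991}
```

View pics/scene0.png

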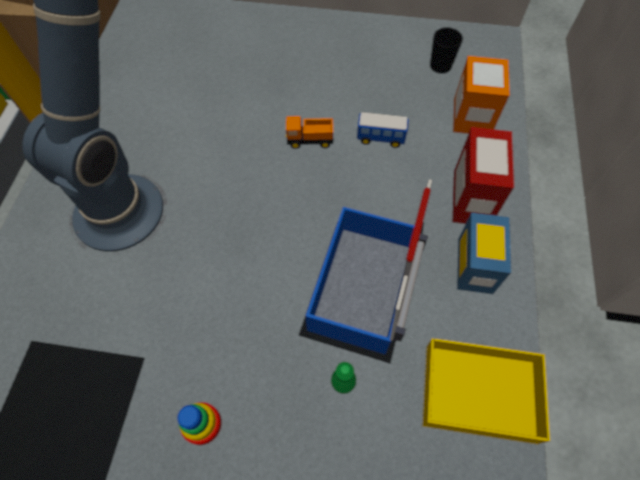

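View pics/side0.png

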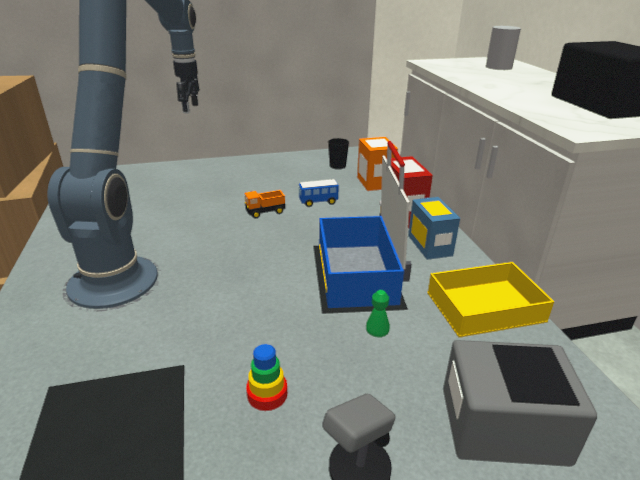

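The scene view shows the truck at about (310,131) with its cab towards -x, the bus at (383,128), the bin around (365,275), the figure at (344,378) and the tower at (200,423). The flap is open at the bin's far side. I'll enlarge the truck and the bin.

```bash
cat > h.py <<'E'
import numpy as np
from scipy.spatial.transform import Rotation as R
from workcell import arm, eyes
def world(cam,u,v,z,m=None):
    m=m or eyes.camera_model(cam)
    d=R.from_quat(m["rotation"]).apply([(u-m["cx"])/m["fx"],-(v-m["cy"])/m["fy"],-1])
    p=np.array(m["position"]); return p+d*(z-p[2])/d[2]
def pix(cam,P):
    m=eyes.camera_model(cam); q=R.from_quat(m["rotation"]).inv().apply(np.array(P)-m["position"])
    return np.array([m["cx"]-m["fx"]*q[0]/q[2], m["cy"]+m["fy"]*q[1]/q[2]])
def tool(P,Rt=None):
    "offset from present TCP to P in tool axes; rotvec to reach Rt"
    o=arm.get_obs(); r=R.from_quat(o["eef_rot"])
    print("d",r.inv().apply(np.array(P)-o["ee_pos"]).round(1), "rot",None if Rt is None else (r.inv()*Rt).as_rotvec().round(3))
E
python3 - <<'E'
import cv2,numpy as np
i=cv2.imread("pics/scene0.png")
a=cv2.resize(i[105:155,275:415],(784,280),interpolation=cv2.INTER_CUBIC) #5.6x
b=cv2.resize(i[170:365,295:445],(300*800//800,390)) 
cv2.imwrite("pics/cropA.png",a)
b=cv2.resize(i[170:360,290:450],(505,600),interpolation=cv2.INTER_CUBIC) # 3.156x
cv2.imwrite("pics/cropB.png",b)
E
```

```text
(no output)
```

View pics/cropA.png

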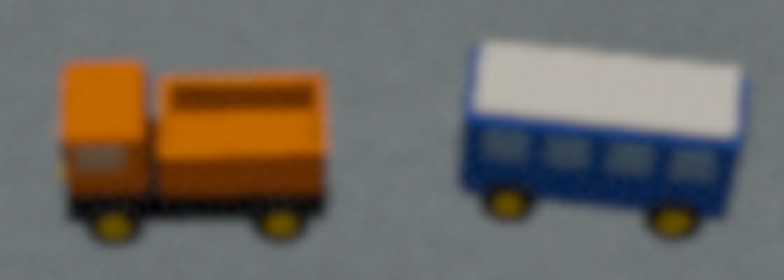

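View pics/cropB.png

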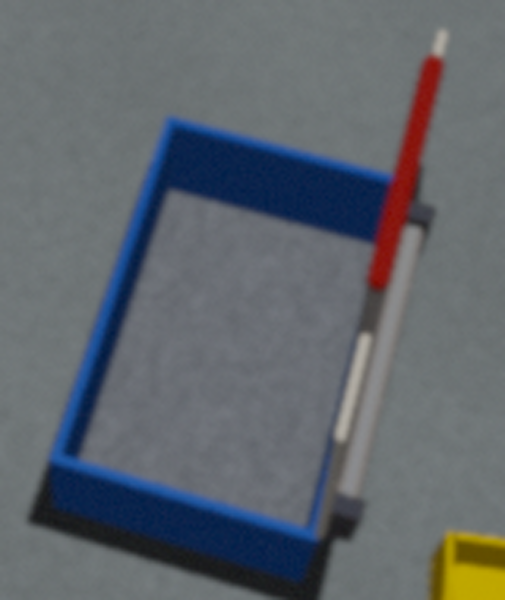

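Crop A shows the bed rim corners at (160,75), (325,75), (325,152) and (157,152), and the cab roof at (65,62) to (142,140). Crop B shows the outer rim corners at (170,117), (53,462) and (314,540), the floor corners at (170,188) and (372,240), and the bar ends at (433,60) and (380,287).

```bash
python3 - <<'E'
from h import *
np.set_printoptions(suppress=True,precision=1)
A=lambda u,v,z:world("scene",275+u/5.6,105+v/5.6,z)
B=lambda u,v,z:world("scene",290+u/3.156,170+v/3.158,z)
bed=[A(160,75,61),A(325,75,61),A(325,152,61),A(157,152,61)]
cab=[A(65,62,73),A(142,62,73),A(142,140,73),A(65,140,73)]
print("bed",*bed,"cab",*cab)
print("wheels",A(113,238,0),A(282,238,0))
for a,b in((0,1),(3,2)): d=bed[b]-bed[a];print("yaw",np.arctan2(d[1],d[0]),np.hypot(*d[:2]))
rim=[B(170,117,100),B(53,462,100),B(314,540,100)]
fl=[B(170,188,6),B(372,240,6)]
print("rim",*rim,"floor",*fl)
print(np.linalg.norm(rim[0]-rim[1]),np.linalg.norm(rim[2]-rim[1]))
c=(rim[0]+rim[2])/2; dy=rim[0]-rim[1]; dx=rim[2]-rim[1]
print("centre",c,"yaw y",np.arctan2(-dy[0],dy[1]),"yaw x",np.arctan2(dx[1],dx[0]))
b=[B(433,60,329),B(380,287,329)]
print("bar",*b,np.linalg.norm(b[0]-b[1]),(b[0]+b[1])/2)
E
```

```text
bed [405.8 297.5  61. ] [479.4 308.   61. ] [485.5 264.2  61. ] [411.8 253.7  61. ] cab [364.9 288.6  73. ] [398.9 293.5  73. ] [406.4 249.6  73. ] [372.9 244.9  73. ]
wheels [389.  250.7   0. ] [466.4 261.8   0. ]
yaw 0.14077549196902842 74.29198008995732
yaw 0.14113161590897044 74.3720880252423
rim [541.4  29.4 100. ] [ 501.7 -226.5  100. ] [ 664.5 -251.8  100. ] floor [544.8  25.3   6. ] [695.8   3.6   6. ]
258.8917939762323 164.68572847282636
centre [ 603.  -111.2  100. ] yaw y -0.15391538535329785 yaw x -0.15467111105263076
bar [684.8 -55.1 329. ] [ 665.6 -190.7  329. ] 136.9343604919186 [ 675.2 -122.9  329. ]
```

Careful with the scale: shifts go in shares of 50 mm and turns go in shares of pi rad. That gives: -0.12 rad is -0.0382.

```bash
python3 nudge.py '[{"aperture": 85,"rz": -0.0382},{"aperture": 85,"rz": -0.0382},{"aperture": 85,"rz": -0.0382},{"aperture": 85,"rz": -0.0382},{"aperture": 85}]' 40; python3 - <<'E'
from h import *
def down(a): # tool x at angle a, pointing down
    return R.from_matrix(np.array([[np.cos(a),np.sin(a),0],[np.sin(a),-np.cos(a),0],[0,0,-1]]).T)
tool([425,276.5,150],down(np.pi+0.141))
E
```

```text
time_s: 0.65
ee_pos: [225.6, 636.0, 249.9]
eef_rot: [-0.069, 0.998, -0.0, -0.0]
wrist_force: [-0.8, 0.6, -0.3]
gripper_width: 85.2
finger_force: 0.0
d [-147.7 -383.5  100. ] rot [-0.001 -0.001 -0.002]
```

Converted, -38.35 mm is -0.767, -15 mm is -0.3.

```bash
python3 nudge.py '[{"aperture": 85,"sx": -0.3,"sy": -0.767,"sz": 0.1},{"aperture": 85,"sx": -0.3,"sy": -0.767,"sz": 0.1},{"aperture": 85,"sx": -0.3,"sy": -0.767,"sz": 0.2},{"aperture": 85,"sx": -0.3,"sy": -0.767,"sz": 0.2},{"aperture": 85,"sx": -0.3,"sy": -0.767,"sz": 0.2},{"aperture": 85,"sx": -0.3,"sy": -0.767,"sz": 0.2},{"aperture": 85,"sx": -0.3,"sy": -0.767,"sz": 0.2},{"aperture": 85,"sx": -0.3,"sy": -0.767,"sz": 0.2},{"aperture": 85,"sx": -0.28,"sy": -0.767,"sz": 0.3},{"aperture": 85,"sx": -0.28,"sy": -0.767,"sz": 0.3},{"aperture": 85},{"aperture": 85}]'; python3 - <<'E'
from h import *
import cv2
i=eyes.capture("wrist"); cv2.imwrite("pics/w1.png",i)
for P in ([425,276.5,61],[482.4,286.1,61],[425,276.5,0]): print(P,pix("wrist",P).round())
tool([425,276.5,150])
E
```

```text
time_s: 1.85
ee_pos: [425.7, 276.1, 150.1]
eef_rot: [-0.067, 0.998, -0.0, -0.0]
wrist_force: [-0.1, 0.4, 0.7]
gripper_width: 85.1
finger_force: 0.0
[425, 276.5, 61] [315. 253.]
[482.4, 286.1, 61] [318. 335.]
[425, 276.5, 0] [316. 228.]
d [ 0.4 -1.   0.5] rot None
```

View pics/w1.png

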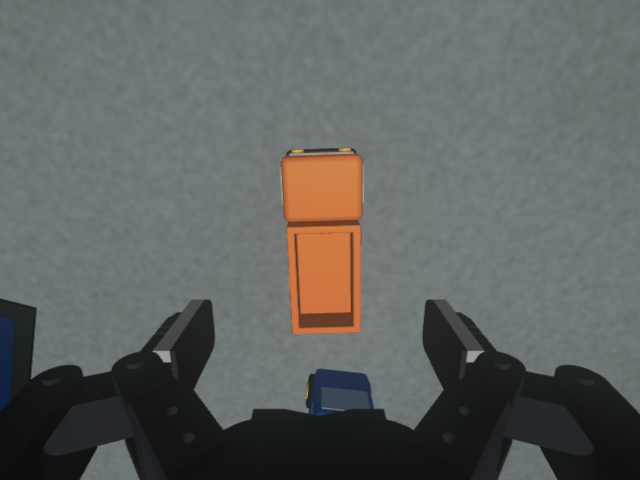

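The wrist view shows the bed's rear edge at (292..360,333) and its front edge at (288..361,222), about 9 px right of the prediction. The jaws are aligned with the truck, and the bus lies behind it from row 370.

```bash
python3 - <<'E'
from h import *
W=lambda u,v,z:world("wrist",u,v,z)
p=[W(292,334,61),W(360,333,61),W(361,222,61),W(288,222,61)]
r=(p[0]+p[1])/2; f=(p[2]+p[3])/2; d=(f-r)/np.linalg.norm(f-r)
print(*p,np.linalg.norm(p[0]-p[1]),np.linalg.norm(f-r),"yaw",np.arctan2(d[1],d[0])+np.pi)
c=r+60*d; print(c); tool([c[0],c[1],48])
fr=(W(287,152,60)+W(356,150,60))/2; print(fr, np.linalg.norm(fr-r))
print("bus",W(315,370,71),W(370,374,71))
E
```

```text
[484.03036161 268.65471155  61.        ] [477.10454708 313.72994252  61.        ] [401.48148928 301.35945333  61.        ] [407.52472914 257.30301388  61.        ] 45.604203253342654 76.98357057220939 yaw 0.15468923136286206
[421.28388677 281.9479441   61.        ]
d [  3.4   4.8 102.5] rot None
[363.14530972 271.67891607  60.        ] 119.03668869488422
bus [502.58138628 286.79725589  71.        ] [500.73089088 323.36767928  71.        ]
```

Converted, 20 mm is 0.4, 4.5 mm is 0.09, -0.01 rad is -0.0032.

```bash
python3 nudge.py '[{"aperture": 85,"sx": 0.06,"sy": 0.09,"rz": -0.0032},{"aperture": 85,"sz": 0.4},{"aperture": 85,"sz": 0.4},{"aperture": 85,"sz": 0.4},{"aperture": 85,"sz": 0.4},{"aperture": 85,"sz": 0.24},{"aperture": 85,"sz": 0.2},{"aperture": 85},{"aperture": 44},{"aperture": 40},{"aperture": 40},{"aperture": 40}]' 40; python3 nudge.py '[{"aperture": 40},{"aperture": 40},{"aperture": 40}]'
```

```text
time_s: 3.1
ee_pos: [422.3, 281.2, 49.2]
eef_rot: [-0.074, 0.997, 0.0, 0.001]
wrist_force: [-0.8, -0.1, 5.2]
gripper_width: 45.3
finger_force: 41.0
time_s: 3.4
ee_pos: [422.3, 281.2, 49.2]
eef_rot: [-0.074, 0.997, 0.0, 0.001]
wrist_force: [0.1, -1.8, 6.0]
gripper_width: 45.8
finger_force: 41.1
```

Gripped at 45.8 mm. Lifting.

Converted, -25 mm is -0.5, -20 mm is -0.4.

```bash
python3 nudge.py '[{"aperture": 40,"sz": -0.1},{"aperture": 40,"sz": -0.3},{"aperture": 40,"sz": -0.5},{"aperture": 40,"sz": -0.5},{"aperture": 40,"sz": -0.5},{"aperture": 40,"sz": -0.5},{"aperture": 40,"sz": -0.5},{"aperture": 40,"sz": -0.4},{"aperture": 40,"sz": -0.2},{"aperture": 40}]'; python3 nudge.py '[{"aperture": 40,"sx": 0.4,"rz": 0.0318},{"aperture": 40,"rz": 0.0477},{"aperture": 40,"rz": 0.0477},{"aperture": 40,"rz": 0.0477},{"aperture": 40,"rz": 0.0477},{"aperture": 40,"rz": 0.0477},{"aperture": 40,"rz": 0.0477},{"aperture": 40,"rz": 0.0477},{"aperture": 40,"rz": 0.0477},{"aperture": 40,"rz": 0.0477},{"aperture": 40,"rz": 0.0477},{"aperture": 40,"rz": 0.0477}]';  python3 nudge.py '[{"aperture": 40,"rz": 0.0382},{"aperture": 40}]'; python3 - <<'E'
from h import *
a=np.pi/2-.154
Rt=R.from_matrix(np.array([[np.cos(a),np.sin(a),0],[np.sin(a),-np.cos(a),0],[0,0,-1]]).T)
c=np.array([605,-111.5,0]); ex=np.array([np.cos(.154),-np.sin(.154),0])
tool(c-13*ex+[0,0,220],Rt); tool(c-13*ex+[0,0,49.2+6+2],Rt)
E
```

```text
time_s: 4.4
ee_pos: [422.1, 281.3, 224.3]
eef_rot: [-0.075, 0.997, 0.001, 0.001]
wrist_force: [-0.4, -1.5, -2.2]
gripper_width: 45.7
finger_force: 41.3
time_s: 5.6
ee_pos: [401.1, 277.4, 221.6]
eef_rot: [0.72, 0.694, -0.002, -0.0]
wrist_force: [-0.4, -0.2, -1.6]
gripper_width: 45.6
finger_force: 41.4
time_s: 5.8
ee_pos: [401.2, 277.5, 221.8]
eef_rot: [0.758, 0.652, -0.002, 0.0]
wrist_force: [-0.2, -0.9, -3.2]
gripper_width: 45.5
finger_force: 41.4
d [-354.2  246.5    2.2] rot [-0.002  0.002  0.004]
d [-353.8  246.8  165. ] rot [-0.002  0.002  0.004]
```

Converted, -36 mm is -0.72, -30 mm is -0.6.

```bash
python3 nudge.py '[{"aperture": 40,"sx": -0.36,"sy": 0.25},{"aperture": 40,"sx": -0.72,"sy": 0.5},{"aperture": 40,"sx": -0.72,"sy": 0.5},{"aperture": 40,"sx": -0.72,"sy": 0.5},{"aperture": 40,"sx": -0.72,"sy": 0.5},{"aperture": 40,"sx": -0.72,"sy": 0.5},{"aperture": 40,"sx": -0.72,"sy": 0.5},{"aperture": 40,"sx": -0.72,"sy": 0.5},{"aperture": 40,"sx": -0.72,"sy": 0.5},{"aperture": 40,"sx": -0.6,"sy": 0.4},{"aperture": 40,"sx": -0.36,"sy": 0.28},{"aperture": 40}]'; python3 - <<'E'
from h import *
import cv2
c=np.array([605,-111.5,0]); ex=np.array([np.cos(.154),-np.sin(.154),0])
tool(c-13*ex+[0,0,57])
a=eyes.capture("scene"); b=eyes.capture("side")
cv2.imwrite("pics/s2.png",np.hstack([cv2.resize(a[120:380,270:470],(400,520)),cv2.resize(b[120:350,250:430],(400,520))]))
E
```

```text
time_s: 7.0
ee_pos: [593.0, -113.3, 222.1]
eef_rot: [0.759, 0.651, -0.001, 0.001]
wrist_force: [-0.6, -0.0, -1.4]
gripper_width: 45.7
finger_force: 41.5
d [  4.1  -1.4 165.1] rot None
```

View pics/s2.png

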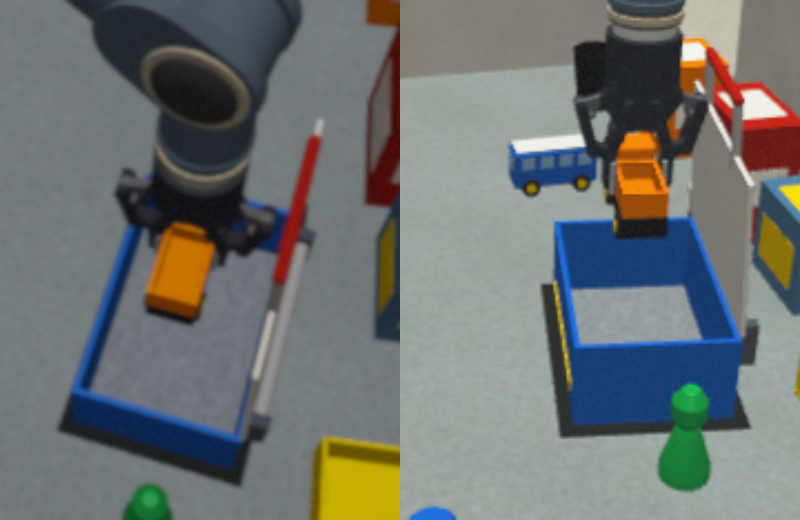

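Side view shows the truck upright over the bin's middle, with the gripper clear of the flap. Lowering.

Converted, 25 mm is 0.5, 20 mm is 0.4.

```bash
python3 nudge.py '[{"aperture": 40,"sx": 0.08,"sz": 0.3},{"aperture": 40,"sz": 0.5},{"aperture": 40,"sz": 0.5},{"aperture": 40,"sz": 0.5},{"aperture": 40,"sz": 0.5},{"aperture": 40,"sz": 0.4},{"aperture": 40,"sz": 0.3},{"aperture": 40,"sz": 0.16},{"aperture": 40,"sz": 0.08},{"aperture": 40},{"aperture": 40}]'; python3 nudge.py '[{"aperture": 40,"sz": 0.04},{"aperture": 40,"sz": 0.02},{"aperture": 40},{"aperture": 40}]'
```

```text
time_s: 8.2
ee_pos: [594.1, -104.9, 62.1]
eef_rot: [0.758, 0.652, 0.001, 0.001]
wrist_force: [-0.1, -0.2, -1.7]
gripper_width: 45.5
finger_force: 41.5
time_s: 8.6
ee_pos: [593.5, -104.9, 58.4]
eef_rot: [0.758, 0.652, 0.0, 0.0]
wrist_force: [0.6, -0.3, -1.1]
gripper_width: 45.3
finger_force: 41.5
```

Converted, 1 mm is 0.02.

```bash
python3 nudge.py '[{"aperture": 40,"sz": 0.02},{"aperture": 40,"sz": 0.02},{"aperture": 40},{"aperture": 40}]'; python3 nudge.py '[{"aperture": 40,"sz": 0.014},{"aperture": 40,"sz": 0.014},{"aperture": 40},{"aperture": 40}]'
```

```text
time_s: 9.0
ee_pos: [593.4, -104.9, 56.2]
eef_rot: [0.758, 0.652, -0.0, -0.0]
wrist_force: [-0.0, 0.4, -1.1]
gripper_width: 45.0
finger_force: 41.5
time_s: 9.4
ee_pos: [593.5, -104.8, 55.3]
eef_rot: [0.758, 0.652, 0.0, -0.0]
wrist_force: [-1.4, 0.5, 3.9]
gripper_width: 45.6
finger_force: 41.9
```

The force rose by about 5 N, so the truck is touching the floor. Releasing and retreating straight up.

Converted, -40 mm is -0.8, -30 mm is -0.6.

```bash
python3 nudge.py '[{"aperture": 50},{"aperture": 56},{"aperture": 62},{"aperture": 66},{"aperture": 66},{"aperture": 66},{"aperture": 66}]'; python3 nudge.py '[{"aperture": 66,"sz": -0.2},{"aperture": 66,"sz": -0.4},{"aperture": 66,"sz": -0.6},{"aperture": 66,"sz": -0.8},{"aperture": 66,"sz": -0.8},{"aperture": 66,"sz": -0.8},{"aperture": 66,"sz": -0.8},{"aperture": 66,"sz": -0.8},{"aperture": 66,"sz": -0.8},{"aperture": 40,"sz": -0.8},{"aperture": 40,"sz": -0.3},{"aperture": 40}]'; python3 - <<'E'
from h import *
import cv2
a=eyes.capture("scene"); b=eyes.capture("side"); cv2.imwrite("pics/sc3.png",a);cv2.imwrite("pics/sd3.png",b)
cv2.imwrite("pics/s3.png",np.hstack([cv2.resize(a[170:360,300:450],None,fx=2.66,fy=2.66,interpolation=cv2.INTER_CUBIC),cv2.resize(b[120:310,310:460],None,fx=2.66,fy=2.66,interpolation=cv2.INTER_CUBIC)]))
E
```

```text
time_s: 10.1
ee_pos: [593.4, -104.9, 54.8]
eef_rot: [0.758, 0.652, 0.0, -0.0]
wrist_force: [0.8, -0.7, 0.0]
gripper_width: 66.4
finger_force: 0.0
time_s: 11.3
ee_pos: [594.1, -105.6, 413.6]
eef_rot: [0.758, 0.652, 0.002, 0.002]
wrist_force: [-0.2, -1.2, -0.8]
gripper_width: 39.9
finger_force: 0.0
```

View pics/s3.png

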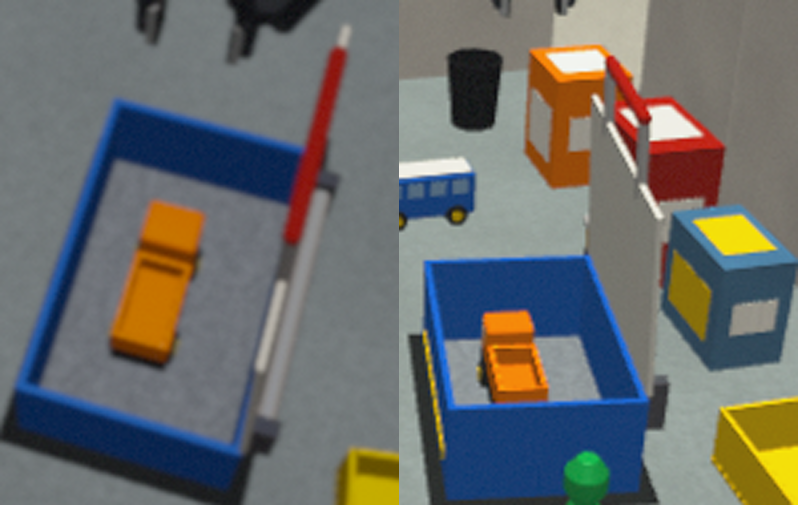

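The truck stands upright on the bin floor and the flap is still open. The bar ends are at (341,50) and (291,240) in the left panel (scene), and at (611,61) and (645,117) in the right panel (side). I'll triangulate the bar's middle.

```bash
python3 - <<'E'
from h import *
def ray(cam,u,v):
    a=world(cam,u,v,0); p=np.array(eyes.camera_model(cam)["position"]); return p,(a-p)/np.linalg.norm(a-p)
def tri(s,d):
    p,a=ray("scene",300+s[0]/2.66,170+s[1]/2.66); q,b=ray("side",310+(d[0]-399)/2.66,120+d[1]/2.66)
    A=np.c_[a,-b]; t=np.linalg.lstsq(A,q-p,rcond=None)[0]; x,y=p+t[0]*a,q+t[1]*b
    return (x+y)/2,np.linalg.norm(x-y)
e1,g1=tri((341,50),(611,61)); e2,g2=tri((291,240),(645,117)); print(e1,g1,e2,g2,np.linalg.norm(e1-e2),(e1+e2)/2)
for phi in (1.48,1.51,1.55):
    h=np.array([605,-111.5,104])+np.array([85*np.cos(.154),-85*np.sin(.154),0])
    P=h+225*np.array([-np.cos(phi)*np.cos(.154),np.cos(phi)*np.sin(.154),np.sin(phi)])
    print(phi,P,pix("scene",P),pix("side",P))
m=(e1+e2)/2; print(pix("scene",m)); tool(m)
E
```

```text
[686.71043185 -52.39600362 326.1153155 ] 0.22583282610142094 [ 663.18826782 -189.99592246  330.28954073] 1.629862719708618 139.65834747805255 [ 674.94934983 -121.19596304  328.20242811]
1.48 [ 668.83438363 -121.40895278  328.07319002] [415.09383447 222.52951792] [393.36619415 153.19525306]
1.51 [ 675.48509976 -122.44133735  328.58430631] [419.27976692 223.44630507] [396.37537932 152.90968519]
1.55 [ 684.37059625 -123.82062481  328.95134694] [424.86129998 224.772972  ] [400.37995044 152.66327152]
[418.94752005 222.85004188]
d [-3.9 83.7 81.2] rot None
```

Converted, 30 mm is 0.6, 25 mm is 0.5.

```bash
python3 nudge.py '[{"aperture": 40,"sx": -0.08,"sy": 0.28},{"aperture": 40,"sy": 0.6},{"aperture": 40,"sy": 0.5},{"aperture": 40,"sy": 0.3},{"aperture": 40},{"aperture": 40,"sz": 0.4},{"aperture": 40,"sz": 0.5},{"aperture": 40,"sz": 0.4},{"aperture": 40,"sz": 0.24},{"aperture": 40,"sz": 0.1},{"aperture": 40},{"aperture": 40}]'; python3 - <<'E'
from h import *
tool([675.2,-122,328.5])
E
```

```text
time_s: 12.6
ee_pos: [676.1, -121.6, 328.9]
eef_rot: [0.758, 0.652, 0.001, 0.001]
wrist_force: [0.0, 0.6, -0.5]
gripper_width: 40.0
finger_force: 0.0
d [-0.6 -0.9  0.4] rot None
```

```bash
python3 nudge.py '[{"aperture": 30},{"aperture": 22},{"aperture": 16},{"aperture": 12},{"aperture": 8},{"aperture": 8},{"aperture": 8},{"aperture": 8}]' 40; python3 - <<'E'
from h import *
# arc increments in tool axes (y=+bin x, z=down), check with current tool
o=arm.get_obs(); r=R.from_quat(o["eef_rot"]); print(r.as_matrix().round(3))
h=np.array([689.0,-124.5,104]); v=o["ee_pos"]-h; rad=np.hypot(-v[0]*np.cos(.154)+v[1]*np.sin(.154),v[2]); f=np.arctan2(v[2],-v[0]*np.cos(.154)+v[1]*np.sin(.154)); print(f,rad)
a=np.linspace(f,0,37); print(np.c_[a[1:],-225*np.diff(np.cos(a)),-225*np.diff(np.sin(a))].round(2).tolist())
E
```

```text
time_s: 13.4
ee_pos: [676.0, -121.5, 328.2]
eef_rot: [0.758, 0.652, 0.0, 0.0]
wrist_force: [-0.7, 0.1, 2.2]
gripper_width: 10.6
finger_force: 39.1
[[ 0.149  0.989  0.   ]
 [ 0.989 -0.149  0.   ]
 [ 0.     0.    -1.   ]]
1.511273944819517 224.59285296216166
[[1.47, -9.41, 0.76], [1.43, -9.37, 1.15], [1.39, -9.32, 1.55], [1.34, -9.24, 1.94], [1.3, -9.15, 2.32], [1.26, -9.05, 2.7], [1.22, -8.93, 3.08], [1.18, -8.79, 3.45], [1.13, -8.64, 3.82], [1.09, -8.47, 4.18], [1.05, -8.29, 4.53], [1.01, -8.09, 4.87], [0.97, -7.88, 5.21], [0.92, -7.65, 5.54], [0.88, -7.41, 5.85], [0.84, -7.16, 6.16], [0.8, -6.9, 6.45], [0.76, -6.62, 6.74], [0.71, -6.33, 7.01], [0.67, -6.03, 7.27], [0.63, -5.72, 7.51], [0.59, -5.4, 7.75], [0.55, -5.07, 7.97], [0.5, -4.73, 8.17], [0.46, -4.38, 8.37], [0.42, -4.03, 8.54], [0.38, -3.67, 8.7], [0.34, -3.3, 8.85], [0.29, -2.92, 8.98], [0.25, -2.55, 9.1], [0.21, -2.16, 9.19], [0.17, -1.77, 9.28], [0.13, -1.38, 9.34], [0.08, -0.99, 9.39], [0.04, -0.59, 9.43], [0.0, -0.2, 9.44]]
```

Converted, -9.4 mm is -0.188, -9.3 mm is -0.186.

```bash
python3 nudge.py '[{"aperture": 6,"sy": -0.094,"sz": 0.006},{"aperture": 6,"sy": -0.094,"sz": 0.01},{"aperture": 6,"sy": -0.188,"sz": 0.022},{"aperture": 6,"sy": -0.186,"sz": 0.032},{"aperture": 6,"sy": -0.184,"sz": 0.038},{"aperture": 6,"sy": -0.184,"sz": 0.046},{"aperture": 6,"sy": -0.18,"sz": 0.054},{"aperture": 6,"sy": -0.178,"sz": 0.062},{"aperture": 6,"sy": -0.176,"sz": 0.07},{"aperture": 6,"sy": -0.172,"sz": 0.076},{"aperture": 6,"sy": -0.17,"sz": 0.084},{"aperture": 6}]' 40; cat > c.py <<'E'
from h import *
o=arm.get_obs(); h=np.array([689.0,-124.5,104]); v=o["ee_pos"]-h; x=-v[0]*np.cos(.154)+v[1]*np.sin(.154); y=v[0]*np.sin(.154)+v[1]*np.cos(.154)
print("flap",np.arctan2(v[2],x),"rad",np.hypot(x,v[2]),"lat",y)
E
python3 c.py
```

```text
time_s: 14.6
ee_pos: [584.7, -107.2, 301.8]
eef_rot: [0.758, 0.652, -0.001, -0.002]
wrist_force: [-1.5, 2.4, 1.2]
gripper_width: 10.7
finger_force: 41.6
flap 1.0801353031628724 rad 224.2728765637407 lat 1.1056928369869645
```

Converted, -8.3 mm is -0.166, -8.1 mm is -0.162.

```bash
python3 nudge.py '[{"aperture": 6,"sy": -0.166,"sz": 0.09},{"aperture": 6,"sy": -0.162,"sz": 0.098},{"aperture": 6,"sy": -0.158,"sz": 0.104},{"aperture": 6,"sy": -0.154,"sz": 0.11},{"aperture": 6,"sy": -0.148,"sz": 0.118},{"aperture": 6,"sy": -0.144,"sz": 0.124},{"aperture": 6,"sy": -0.138,"sz": 0.13},{"aperture": 6,"sy": -0.132,"sz": 0.134},{"aperture": 6,"sy": -0.126,"sz": 0.14},{"aperture": 6,"sy": -0.12,"sz": 0.146},{"aperture": 6,"sy": -0.114,"sz": 0.15},{"aperture": 6}]'; python3 c.py
```

```text
time_s: 15.8
ee_pos: [507.3, -95.5, 233.8]
eef_rot: [0.758, 0.652, -0.001, -0.002]
wrist_force: [0.1, 4.7, -3.3]
gripper_width: 10.6
finger_force: 42.2
flap 0.614496357694771 rad 225.20906092533738 lat 0.8060209622802432
```

Converted, 9.2 mm is 0.184, 9.1 mm is 0.182.

```bash
python3 nudge.py '[{"aperture": 6,"sy": -0.108,"sz": 0.154},{"aperture": 6,"sy": -0.102,"sz": 0.16},{"aperture": 6,"sy": -0.094,"sz": 0.164},{"aperture": 6,"sy": -0.088,"sz": 0.168},{"aperture": 6,"sy": -0.08,"sz": 0.17},{"aperture": 6,"sy": -0.074,"sz": 0.174},{"aperture": 6,"sy": -0.066,"sz": 0.176},{"aperture": 6,"sy": -0.058,"sz": 0.18},{"aperture": 6,"sy": -0.05,"sz": 0.182},{"aperture": 6,"sy": -0.044,"sz": 0.184},{"aperture": 6}]'; python3 c.py
```

```text
time_s: 16.9
ee_pos: [469.6, -89.8, 148.3]
eef_rot: [0.758, 0.652, -0.001, -0.002]
wrist_force: [-0.5, 5.6, -4.1]
gripper_width: 10.7
finger_force: 43.7
flap 0.1966569057318303 rad 226.47906273599529 lat 0.6607815496861917
```

Converted, 9 mm is 0.18, 6 mm is 0.12.

```bash
python3 nudge.py '[{"aperture": 6,"sy": -0.032,"sz": 0.18},{"aperture": 6,"sy": -0.02,"sz": 0.18},{"aperture": 6,"sy": -0.012,"sz": 0.18},{"aperture": 6,"sy": -0.006,"sz": 0.12},{"aperture": 6,"sz": 0.08},{"aperture": 6,"sz": 0.06},{"aperture": 6,"sz": 0.04},{"aperture": 6},{"aperture": 6}]'; python3 c.py
```

```text
time_s: 17.8
ee_pos: [464.4, -89.1, 106.4]
eef_rot: [0.758, 0.652, -0.002, -0.003]
wrist_force: [-3.9, 6.9, -3.1]
gripper_width: 10.8
finger_force: 44.6
flap 0.010771310558059641 rad 227.38072292211237 lat 0.577904073720795
```

Converted, 1.5 mm is 0.03, 1 mm is 0.02.

```bash
python3 nudge.py '[{"aperture": 6,"sz": 0.03},{"aperture": 6,"sz": 0.02},{"aperture": 6},{"aperture": 6}]'; python3 nudge.py '[{"aperture": 6,"sz": 0.02},{"aperture": 6,"sz": 0.02},{"aperture": 6},{"aperture": 6}]';  python3 c.py
```

```text
time_s: 18.2
ee_pos: [464.4, -89.0, 104.0]
eef_rot: [0.758, 0.652, -0.002, -0.003]
wrist_force: [-4.4, 5.7, -3.6]
gripper_width: 10.8
finger_force: 44.6
time_s: 18.6
ee_pos: [464.3, -89.0, 102.0]
eef_rot: [0.758, 0.652, -0.002, -0.003]
wrist_force: [-3.8, 6.8, -3.0]
gripper_width: 10.2
finger_force: 44.7
flap -0.008588962883647355 rad 227.46743385660903 lat 0.6015943221133071
```

No contact with the stop yet, so I'll continue gently.

Converted, 1 mm is 0.02.

```bash
for k in 1 2; do :; done; python3 nudge.py '[{"aperture": 6,"sz": 0.02},{"aperture": 6,"sz": 0.02},{"aperture": 6},{"aperture": 6}]'; python3 - <<'E'
from h import *
import cv2
b=eyes.capture("side"); cv2.imwrite("pics/s4.png",cv2.resize(b[190:320,280:430],None,fx=4.6,fy=4.6,interpolation=cv2.INTER_CUBIC))
E
```

```text
time_s: 19.0
ee_pos: [464.3, -89.0, 99.9]
eef_rot: [0.758, 0.652, -0.003, -0.003]
wrist_force: [-4.0, 5.5, -3.5]
gripper_width: 10.4
finger_force: 44.9
```

View pics/s4.png

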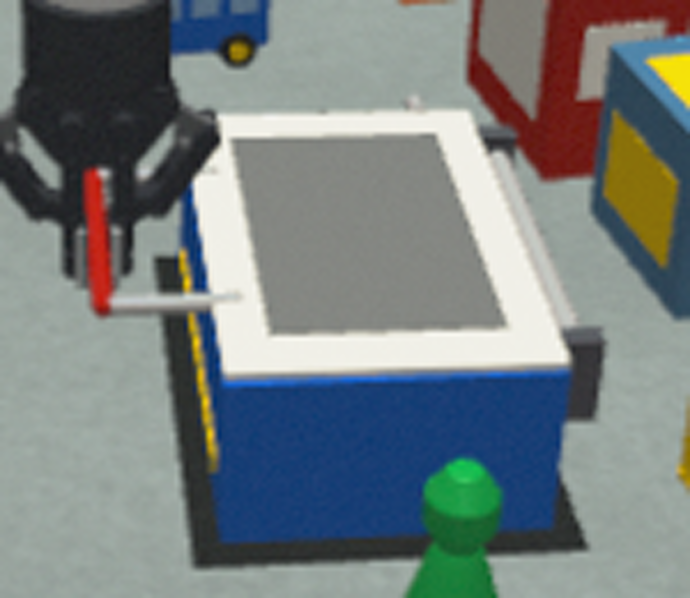

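The flap is nearly level and the bar is still between the pads. I'll keep going until the wrist force shows the stop.

Converted, 1 mm is 0.02.

```bash
python3 nudge.py '[{"aperture": 6,"sz": 0.02},{"aperture": 6,"sz": 0.02},{"aperture": 6},{"aperture": 6}]'; python3 nudge.py '[{"aperture": 6,"sz": 0.02},{"aperture": 6,"sz": 0.02},{"aperture": 6},{"aperture": 6}]'; python3 - <<'E'
from h import *
ex=np.array([np.cos(.154),-np.sin(.154),0]);ey=np.array([np.sin(.154),np.cos(.154),0]);h=np.array([689,-124.5,104])
for f in (0,.03,.06): print(f,4.6*(pix("side",h-225*np.cos(f)*ex-65*ey+[0,0,225*np.sin(f)])-[280,190]))
E
```

```text
time_s: 19.45
ee_pos: [464.3, -89.0, 97.9]
eef_rot: [0.758, 0.652, -0.003, -0.003]
wrist_force: [-3.4, 6.4, -4.3]
gripper_width: 10.4
finger_force: 44.9
time_s: 19.85
ee_pos: [464.3, -89.0, 97.6]
eef_rot: [0.758, 0.652, -0.002, -0.004]
wrist_force: [-9.5, 7.8, 13.8]
gripper_width: 10.5
finger_force: 46.5
0 [108.90231947 308.21852979]
0.03 [108.99370271 297.00426822]
0.06 [109.48953867 285.71325188]
```

The force jumped to +14 N at z = 97.6, so the flap is on its stop. I'll open modestly and check.

Converted, -40 mm is -0.8, -30 mm is -0.6.

```bash
python3 nudge.py '[{"aperture": 14},{"aperture": 20},{"aperture": 28},{"aperture": 36},{"aperture": 36},{"aperture": 36},{"aperture": 36}]'; python3 nudge.py '[{"aperture": 36,"sz": -0.12},{"aperture": 36,"sz": -0.3},{"aperture": 36,"sz": -0.6},{"aperture": 36,"sz": -0.8},{"aperture": 36,"sz": -0.8},{"aperture": 36,"sz": -0.8},{"aperture": 36},{"aperture": 36},{"aperture": 36}]'; python3 - <<'E'
from h import *
import cv2
b=eyes.capture("side"); cv2.imwrite("pics/s5.png",cv2.resize(b[130:430,220:480],None,fx=2,fy=2,interpolation=cv2.INTER_CUBIC))
E
```

```text
time_s: 20.55
ee_pos: [468.2, -90.1, 97.6]
eef_rot: [0.758, 0.652, -0.0, 0.0]
wrist_force: [0.0, -0.2, -0.0]
gripper_width: 36.1
finger_force: 0.0
time_s: 21.45
ee_pos: [467.2, -89.8, 267.6]
eef_rot: [0.758, 0.652, -0.001, -0.001]
wrist_force: [-0.9, -0.6, -0.6]
gripper_width: 36.1
finger_force: 0.0
```

View pics/s5.png

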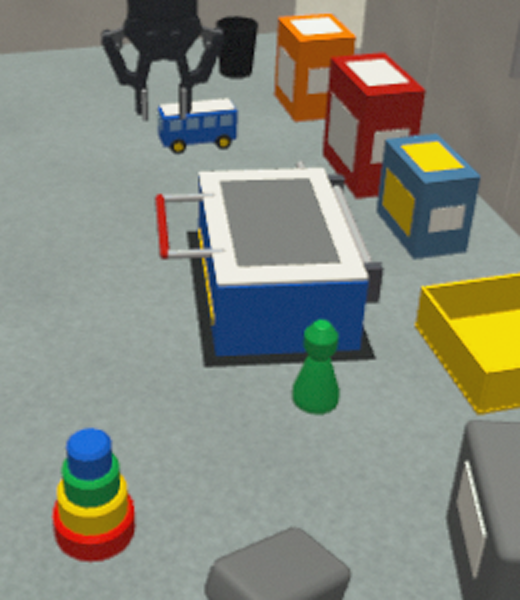

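The flap is level and shut, the gripper is clear above it, and the bus, figure and tower are standing where they were.

```bash
python3 -c "
from workcell import arm, eyes
print(arm.close_job())"
```

```text
the job is handed in; nothing more can be done
None
```

The job is handed in, with no verdict printed: the truck stands on its wheels in the bin, the flap was eased shut and let go, and the bus, figure and tower look unmoved in the last picture.

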